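# Load potted chokes into the sash-guarded test cabinet

## Task

Get the chokes ready for their high-voltage test: first raise the cabinet's clear sliding sash all the way by its pull, then draw the tray fully out by its own pull, and stand every choke (the round cans on a wider foot) upright in the tray, one to a cell. Then slide the loaded tray fully home and lower the sash gently, without slamming it, until it is fully shut. Leave the meter, the wire spool and the screwdriver where they are.

Things in the scene. Friction and masses are not known exactly. Their poses are not given: they have to be found in the camera images.
- sash (a joint): Height of the vertical sliding sash, m: 0 = shut, 0.10 = fully raised (stop). Clear panel in an aluminium frame, 366 mm wide, 100 mm tall; shut, its lower edge is 46 mm above the bench, just over the tray's front panel, so loaded chokes pass under it only when raised. Stays where left; needs about 14 N up, 5 N down.
- sash_handle (a point): Middle of the sash's pull: black bar 22 mm wide (y), 24 mm tall, 96 mm straight out of the sash along -x, then a 32 mm end flange. Point is 70 mm out, 116 mm above the bench when shut; rises with the sash. x into the cabinet, y along the sash, z up. Pinch from above across y. The sash's top edge is 30 mm above this point; posts and head rail, up to 264 mm above the bench, stand 68 mm behind it.
- tray (a joint): How far the tray is drawn out, in m: 0 = fully home in the cabinet, 0.23 = fully out (end stop). Slides level along -x of tray_handle, about 3 N, and stays where it is left.
- tray_handle (a point): Middle of the tray's pull: a black bar like the sash's (22 mm wide in y, 24 mm tall, 96 mm out plus flange) on the tray's 42 mm high front panel; this point is 70 mm out from the panel and 38 mm above the bench. x points into the cabinet, y along the front, z up. It lies 170 mm along +y from the sash's pull. Pinch it from above across y.
- tray_floor (a point): Middle of the tray's row of four cells, on the cells' floor, 14 mm above the bench and 120 mm along x from tray_handle; moves with the tray. x points into the cabinet, y along the row of cells, z up. Wall tops are 39 mm above the bench.
- cell1 (a point): Centre of the floor of cell 1 of the tray, on which a choke stands (14 mm above the bench). Axes as tray_floor. The cell is 72 mm square inside; its walls rise 25 mm above this floor and are 10 mm thick between cells; cells 1 to 4 lie at -123, -41, +41, +123 mm along tray_floor's y (82 mm pitch).
- cell2 (a point): Centre of the floor of cell 2 of the tray, on which a choke stands (14 mm above the bench). Axes as tray_floor. The cell is 72 mm square inside; its walls rise 25 mm above this floor and are 10 mm thick between cells; cells 1 to 4 lie at -123, -41, +41, +123 mm along tray_floor's y (82 mm pitch).
- cell3 (a point): Centre of the floor of cell 3 of the tray, on which a choke stands (14 mm above the bench). Axes as tray_floor. The cell is 72 mm square inside; its walls rise 25 mm above this floor and are 10 mm thick between cells; cells 1 to 4 lie at -123, -41, +41, +123 mm along tray_floor's y (82 mm pitch).
- cell4 (a point): Centre of the floor of cell 4 of the tray, on which a choke stands (14 mm above the bench). Axes as tray_floor. The cell is 72 mm square inside; its walls rise 25 mm above this floor and are 10 mm thick between cells; cells 1 to 4 lie at -123, -41, +41, +123 mm along tray_floor's y (82 mm pitch).
- cabinet: Fixed test cabinet, grey sides and clear back and roof, 426 mm wide (y), 160 mm deep (x), 162 mm tall, with two guide posts and a head rail at its front 264 mm tall in which the sash slides. Origin at bench level in the middle of the front (sash) plane; x points into the cabinet, z up.
- choke1: Potted choke: plain aluminium can 46 mm diameter standing on a wider dark steel foot, a disc 60 mm diameter and 10 mm thick; 60 mm tall to the can's top, 69 mm with two small brass blades on its black lid. About 0.28 kg, low centre of mass. Origin at the centre of the foot's underside, z up its axis. May be absent (None); two to four are present, standing on the bench.
- choke2: Potted choke: plain aluminium can 46 mm diameter standing on a wider dark steel foot, a disc 60 mm diameter and 10 mm thick; 60 mm tall to the can's top, 69 mm with two small brass blades on its black lid. About 0.28 kg, low centre of mass. Origin at the centre of the foot's underside, z up its axis. May be absent (None); two to four are present, standing on the bench.
- choke3: Potted choke: plain aluminium can 46 mm diameter standing on a wider dark steel foot, a disc 60 mm diameter and 10 mm thick; 60 mm tall to the can's top, 69 mm with two small brass blades on its black lid. About 0.28 kg, low centre of mass. Origin at the centre of the foot's underside, z up its axis. May be absent (None); two to four are present, standing on the bench.
- choke4: Potted choke: plain aluminium can 46 mm diameter standing on a wider dark steel foot, a disc 60 mm diameter and 10 mm thick; 60 mm tall to the can's top, 69 mm with two small brass blades on its black lid. About 0.28 kg, low centre of mass. Origin at the centre of the foot's underside, z up its axis. May be absent (None); two to four are present, standing on the bench.
- meter: Bystander: yellow hand meter lying on its back, 170 x 85 x 36 mm (x, y, z), face up. Origin at the centre of its underside. Leave alone.
- spool: Bystander: white wire spool standing upright, 64 mm diameter, 50 mm tall. Origin at the centre of its underside. Leave alone.
- driver: Bystander: screwdriver lying on the bench, about 200 mm long along its x. Leave alone.
Not all that is in view belongs to the job. What is shaped like the choke1 but green or orange is not meant.

How it is judged:
On the way, in this order (a step that is already met when the one before it is completed fails the run):
1. the sash is raised all the way (within 15 mm) (value of joint sash above 0.085 m), for 0.2 s.
2. the tray is drawn out (within 20 mm of its stop) with the sash up (value of joint tray above 0.21 m and value of joint sash above 0.08 m), for 0.2 s.
3. every choke stands in a cell of the drawn-out tray, let go (x of choke1 in the frame of tray_floor between -0.014 and 0.014 m and y of choke1 in the frame of tray_floor between -0.135 and 0.135 m and z of each of choke1, choke2, choke3, choke4 in the frame of tray_floor below 0.008 m and angle between each of choke1, choke2, choke3, choke4's own z axis and vertical below 0.15 rad and x of choke2 in the frame of tray_floor between -0.014 and 0.014 m and y of choke2 in the frame of tray_floor between -0.135 and 0.135 m and x of choke3 in the frame of tray_floor between -0.014 and 0.014 m and y of choke3 in the frame of tray_floor between -0.135 and 0.135 m and x of choke4 in the frame of tray_floor between -0.014 and 0.014 m and y of choke4 in the frame of tray_floor between -0.135 and 0.135 m and contact force between each of choke1, choke2, choke3, choke4 and the fingers below 0.1 N and value of joint tray above 0.18 m), for 0.3 s.
4. the loaded tray is fully home, with the sash still up (x of choke1 in the frame of tray_floor between -0.014 and 0.014 m and y of choke1 in the frame of tray_floor between -0.135 and 0.135 m and z of each of choke1, choke2, choke3, choke4 in the frame of tray_floor below 0.008 m and angle between each of choke1, choke2, choke3, choke4's own z axis and vertical below 0.15 rad and x of choke2 in the frame of tray_floor between -0.014 and 0.014 m and y of choke2 in the frame of tray_floor between -0.135 and 0.135 m and x of choke3 in the frame of tray_floor between -0.014 and 0.014 m and y of choke3 in the frame of tray_floor between -0.135 and 0.135 m and x of choke4 in the frame of tray_floor between -0.014 and 0.014 m and y of choke4 in the frame of tray_floor between -0.135 and 0.135 m and value of joint tray below 0.008 m and value of joint sash above 0.06 m), for 0.2 s.
5. the sash is lowered shut (value of joint sash below 0.008 m), for 0.2 s.
At the end, for the whole second after the job is handed in: Every choke present stands upright (within 0.15 rad) and at rest on the floor of a cell of the tray (one fits per cell), the tray is home within 10 mm and the sash is shut within 10 mm (x of choke1 in the frame of tray_floor between -0.014 and 0.014 m and y of choke1 in the frame of tray_floor between -0.135 and 0.135 m and z of each of choke1, choke2, choke3, choke4 in the frame of tray_floor below 0.008 m and angle between each of choke1, choke2, choke3, choke4's own z axis and vertical below 0.15 rad and linear speed of each of choke1, choke2, choke3, choke4 below 0.03 m/s and x of choke2 in the frame of tray_floor between -0.014 and 0.014 m and y of choke2 in the frame of tray_floor between -0.135 and 0.135 m and x of choke3 in the frame of tray_floor between -0.014 and 0.014 m and y of choke3 in the frame of tray_floor between -0.135 and 0.135 m and x of choke4 in the frame of tray_floor between -0.014 and 0.014 m and y of choke4 in the frame of tray_floor between -0.135 and 0.135 m and value of joint each of tray, sash below 0.01 m); the robot touches nothing.
It fails at once if the sash slams: it moves down faster than 0.4 m/s (velocity of joint sash below -0.4 m/s).
It fails at once if the meter is moved more than 30 mm (distance of meter from where it was at the start of the episode above 0.03 m).
It fails at once if the wire spool is moved more than 30 mm (distance of spool from where it was at the start of the episode above 0.03 m).
It fails at once if the screwdriver is moved more than 30 mm (distance of driver from where it was at the start of the episode above 0.03 m).
Of choke1, choke2, choke3, choke4 only 2 to 4 are there at a start; the rules pass over those that are not, and their reading is None.
At some moment in a run one of choke1, choke2, choke3, choke4 may be knocked a few centimetres aside while the robot is not near it.
It also fails if it takes over 210 s, if anything falls off the work surface, if the arm or the gripper's body presses on something with over 40 N, if the wrist force passes 120 N, or if a joint passes its speed limit or range.

## Robot

A 7-joint arm with a two-finger parallel gripper is mounted at the origin on the work surface. World frame = base frame: x ahead of the robot, y to its left, z up, the work surface at z = 0. Lengths are in m, angles in rad, forces in N, time in s.
With the tool pointing down it reaches from about 0.4 to 0.85 m from the base axis. Payload 10.4 kg.
Tool frame: the origin (TCP) lies midway between the tips of the shut fingers; the grasp point (between the pads) lies 19 mm behind it; z points along the fingers, x is the direction in which the jaws open and shut, and the axes are right-handed (so a half turn about z gives the same grasp; the last joint's range is limited). The gripper opens to 87 mm and grips with 3 to 60 N. Pads are 19 mm wide; open, the fingers measure 117 mm over their backs; the gripper's body (75 mm by 190 mm) begins 51 mm behind the grasp point.
Start: joints at [-1.168, 0.332, -0.065, 1.46, 0.022, 1.35, -0.088], TCP at [0.258, 0.569, 0.223] pointing down, gripper open.
Joint ranges: [-2.6, 2.6], [-0.5, 2.12], [-1.47, 1.34], [0.16, 2.42], [-1.27, 4.41], [0.06, 2.06], [-2.6, 2.6]. Speed limits (rad/s): [2.22, 2.22, 2.79, 2.79, 3.14, 3.14, 3.14].

## Interface

Orientations are given as a unit quaternion [x, y, z, w].
In Python, from bench import r gives the robot as it stands. The module is installed in compiled form; this text tells all that it offers.
- The arm moves only by the tool play_rows, never from a script. Its argument "commands" is a list of rows, each a list of 7 numbers: the shift along the world's x, y, z in cm, then the turn, a rotation vector about the world's x, y, z in rad, then the finger opening in cm, from 0 to 8.7. A call has 1 to 20 rows; each row shifts and turns the commanded pose from where the row before left it; what a row does not reach is not made up. A row lasts 1/8 s, in which the tool goes at most 62.5 mm and 10.7 degrees, less where a joint would pass 70% of its speed; a pose out of reach is approached as far as the arm can. A call is refused whole if a number of a shift passes 6.25 or a number of a turn 0.188, either way. A call with a gripper value outside its range is refused whole. The fingers move at their own pace and stop on an object; "grip_force" is the grip in N (left out, the last holds). Time passes only in rows, so rows that do not move let the fingers close. It gives the time, the measured TCP pose, the force and the opening at its end, in the units of the state.
- r.read_state(): the state, without advancing time (a new reading comes with each control period).
- r.camera(name): name is "side" or "top" or "wrist"; returns a dict with "img" (400x640x3 uint8, red, green, blue), "K" (3x3 intrinsics, pixels), "camera_from_world" (4x4, takes a point from world to camera coordinates). Camera axes: x right, y down, z forward; pixel columns grow to the right and rows downward; lengths in m; the calibration is good to about 2 mm. A picture is of the moment at which its call begins. There is no depth.
- r.close_job(): hands the job in, once; it reports no verdict.
The state is a dict: "time": time; "joint_positions": joint angles; "joint_vel": joint speeds; "joint_torque": joint torques, N m; "ee_pos": TCP position; "eef_rot": TCP orientation; "ft_force": force on the tool from outside, world axes, zero at the start; "torque": the same for the moment, N m; "width": finger opening in m.
Only numpy, scipy, OpenCV 4.12 (cv2) and the standard library are available. Lean on these libraries where they do the work, as an engineer would, in place of code of your own. Each camera call takes 0.05 s, during which the arm holds its last target. There are 200 camera calls.

## Working session

There is one attempt and no reset: what is moved stays moved. The work goes in short steps, Python scripts to look and compute and a tool call to move; the robot and the scene stay as the last step left them, time stands still between calls to the robot, and variables do not carry over. Pictures are saved under pics/ and viewed, about 12 in all and at most 16, crops included, and the job is handed in when it is done.

Besides the shell and the picture viewer there is one more tool, called after "Request:" as a command line: name --pt "numbers of a row" for each row, then --argument value for the rest. play_rows: Moves the arm, as the interface text tells. Its arguments: {"type":"object","properties":{"commands":{"type":"array","items":{"type":"array","items":{"type":"number"}}},"grip_force":{"type":"number"}},"required":["commands"]}

```bash
mkdir -p pics
cat > h.py <<'E'
import numpy as np, cv2
from bench import r
def snap(cam,fn,crop=None,scale=1):
    c=r.camera(cam); im=c["img"]; np.savez('pics/'+fn+'.npz',K=c["K"],T=c["camera_from_world"],img=im)
    im=im[:,:,::-1]
    if crop: x0,y0,x1,y1=crop; im=im[y0:y1,x0:x1]
    if scale!=1: im=cv2.resize(im,None,fx=scale,fy=scale,interpolation=cv2.INTER_CUBIC)
    cv2.imwrite('pics/'+fn+'.png',im)
def ray(fn,u,v,z):
    d=np.load('pics/'+fn+'.npz'); T=d['T']; R=T[:3,:3]; o=-R.T@T[:3,3]
    w=R.T@np.linalg.inv(d['K'])@[u,v,1]; return o+w*(z-o[2])/w[2]
def proj(fn,p):
    d=np.load('pics/'+fn+'.npz'); q=d['K']@(d['T'][:3,:3]@np.array(p)+d['T'][:3,3]); return q[:2]/q[2]
def st():
    s=r.read_state(); print({k:np.round(s[k],3).tolist() for k in("time","ee_pos","eef_rot","ft_force","width","joint_positions")})
E
python3 -c "
from h import *
snap('top','top0');snap('side','side0');st()
print(np.load('pics/top0.npz')['T'].round(3),np.load('pics/side0.npz')['T'].round(3))"
```

```text
{'time': 0.1, 'ee_pos': [0.258, 0.569, 0.222], 'eef_rot': [0.841, 0.542, -0.001, 0.0], 'ft_force': [0.644, -0.569, 0.004], 'width': 0.087, 'joint_positions': [-1.168, 0.333, -0.065, 1.461, 0.022, 1.35, -0.089]}
[[ 1.700e-02 -1.000e+00  4.000e-03 -4.300e-02]
 [-9.820e-01 -1.700e-02 -1.900e-01  5.960e-01]
 [ 1.900e-01 -1.000e-03 -9.820e-01  1.241e+00]
 [ 0.000e+00  0.000e+00  0.000e+00  1.000e+00]] [[-0.124  0.992  0.017  0.095]
 [ 0.751  0.105 -0.652 -0.377]
 [-0.648 -0.068 -0.758  1.551]
 [ 0.     0.     0.     1.   ]]
```

View pics/top0.png

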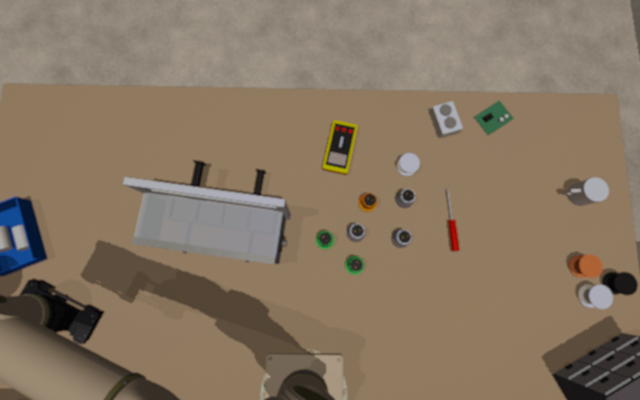

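View pics/side0.png

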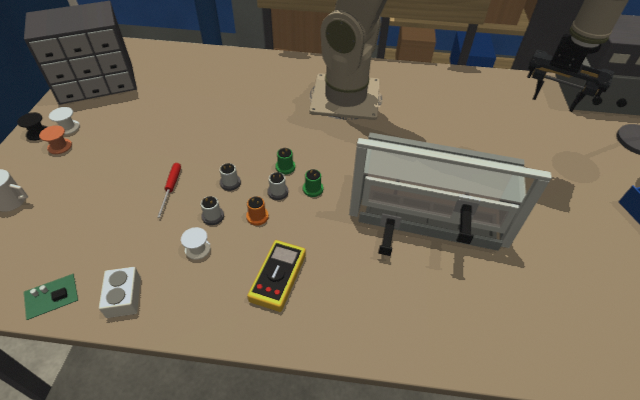

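The top view shows three grey chokes at about (407,197), (357,231) and (402,237). The sash pull is at (198,172) and the tray pull at (259,182). I'll zoom in on the cabinet and the chokes.

```bash
python3 -c "
from h import *
a=np.load('pics/top0.npz')['img'][:,:,::-1];b=np.load('pics/side0.npz')['img'][:,:,::-1]
f=lambda i,x0,y0,w,h,s:cv2.resize(i[y0:y0+h,x0:x0+w],None,fx=s,fy=s,interpolation=cv2.INTER_CUBIC)
A=np.vstack([np.hstack([f(a,120,150,200,150,2) ,f(a,310,140,130,150,2)[:, :260],]), np.hstack([f(b,340,130,200,130,2),f(b,180,140,130,130,2)])])
cv2.imwrite('pics/z0.png',A);print(A.shape)
"
```

```text
(560, 660, 3)
```

View pics/z0.png

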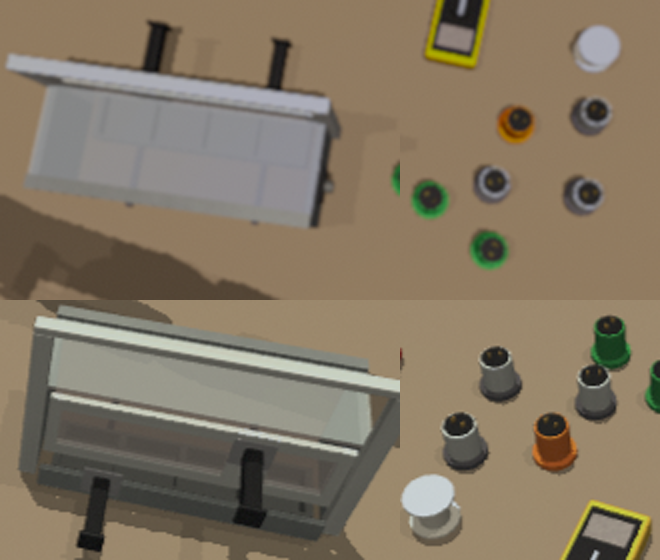

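```bash
python3 -c "
from h import *
np.set_printoptions(precision=4,suppress=True)
T=lambda u,v,z:ray('top0',u,v,z)
S=lambda u,v,z:ray('side0',u,v,z)
zs=lambda x,y:(340+x/2,130+(y-300)/2)
print('rail',T(123.5,180.5,.264),T(284.5,200.5,.264))
print('rail side',S(*zs(38,322),.264),S(*zs(400,385),.264))
print('sash tip',T(199.5,162,.132),T(196,184.5,.128),'side',S(*zs(251,513),.132))
print('tray tip',T(261,171,.054),T(258.5,192,.05),'side',S(*zs(92,540),.054))
for p in [(408.3,195.5),(357,229.7),(404,236)]: print('choke',T(*p,.062))
zc=lambda x,y:(180+(x-400)/2,140+(y-300)/2)
for p in [(462,421),(594,376),(497,357)]: print('chokeS',S(*zc(*p),.060))
"
```

```text
rail [0.5806 0.4761 0.264 ] [0.5349 0.0536 0.264 ]
rail side [0.5369 0.0598 0.264 ] [0.583  0.4546 0.264 ]
sash tip [0.6691 0.3198 0.132 ] [0.6016 0.3265 0.128 ] side [0.6762 0.3226 0.132 ]
tray tip [0.664  0.1473 0.054 ] [0.5973 0.1528 0.05  ] side [0.6828 0.153  0.054 ]
choke [ 0.5921 -0.3131  0.062 ]
choke [ 0.4833 -0.154   0.062 ]
choke [ 0.4665 -0.297   0.062 ]
chokeS [ 0.592  -0.3074  0.06  ]
chokeS [ 0.4877 -0.1516  0.06  ]
chokeS [ 0.4705 -0.2926  0.06  ]
```

Request:
play_rows --pt "0 0 4 0 0 0 8.7" --pt "0 0 4 0 0 0 8.7" --pt "0 0 3 0 0 0 8.7" --pt "3 -1.5 0 0 0 0.03 8.7" --pt "3.5 -2 0 0 0 0.03 8.7" --pt "3.5 -2 0 0 0 0.03 8.7" --pt "3.5 -2 0 0 0 0.03 8.7" --pt "3.5 -2 0 0 0 0.03 8.7" --pt "3.5 -2 0 0 0 0.03 8.7" --pt "3.5 -2 0 0 0 0.03 8.7" --pt "3.5 -2 0 0 0 0.03 8.7" --pt "3.5 -2.5 0 0 0 0.03 8.7" --pt "3.4 -2.5 0 0 0 0.03 8.7" --pt "2 -1.5 0 0 0 0.018 8.7" --pt "2 -2 0 0 0 0 8.7" --pt "0 0 0 0 0 0 8.7"

```text
time: 2.1
ee_pos: [0.6437, 0.3266, 0.3315]
eef_rot: [0.745, 0.667, -0.001, 0.001]
ft_force: [-1.1, 0.2, -0.6]
width: 0.087
```

```bash
python3 -c "
from h import *
snap('wrist','w1');st()
for p in [(.647,.324,.128),(.629,.154,.05)]:print(proj('w1',p))"
```

```text
{'time': 2.15, 'ee_pos': [0.643, 0.328, 0.332], 'eef_rot': [0.745, 0.667, -0.001, -0.0], 'ft_force': [-0.403, 0.58, -0.592], 'width': 0.087, 'joint_positions': [-0.593, 0.544, 0.105, 0.946, -0.054, 1.655, 0.953]}
[315.73294628 176.92672942]
[184.91923552 166.40459701]
```

View pics/w1.png

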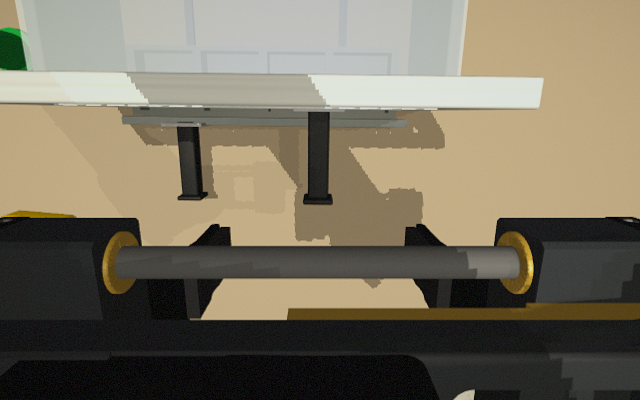

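```bash
python3 -c "
from h import *
np.set_printoptions(precision=4,suppress=True)
T=lambda u,v,z:ray('w1',u,v,z)
print('sash',T(318.5,125,.128),T(318.5,194,.128),T(318,199,.132))
print('tray',T(189,128,.05),T(191.5,192,.05),T(192.5,195.5,.054))
print('rail',T(2,107,.264),T(540,108,.264))
print('tray panel top', T(124,122,.042),T(405,125,.042))"
```

```text
sash [0.5927 0.333  0.128 ] [0.6662 0.3249 0.128 ] [0.6707 0.3238 0.132 ]
tray [0.5813 0.1691 0.05  ] [0.6636 0.1558 0.05  ] [0.6677 0.1577 0.054 ]
rail [0.5535 0.1309 0.264 ] [0.5926 0.4769 0.264 ]
tray panel top [0.5646 0.0844 0.042 ] [0.6083 0.4431 0.042 ]
```

Request:
play_rows --pt "0 0 -4 0 0 0 8.7" --pt "0 0 -5 0 0 0 8.7" --pt "0 0 -5 0 0 0 8.7" --pt "0 0 -5 0 0 0 8.7" --pt "0 0 -3 0 0 0 8.7" --pt "0 0 -1.2 0 0 0 8.7" --pt "0 0 0 0 0 0 2" --pt "0 0 0 0 0 0 1" --pt "0 0 0 0 0 0 0.5" --pt "0 0 0 0 0 0 0.5" --pt "0 0 0 0 0 0 0.5" --pt "0 0 0 0 0 0 0.5" --pt "0 0 0 0 0 0 0.5" --grip_force 50

```text
time: 3.78
ee_pos: [0.6421, 0.3283, 0.1005]
eef_rot: [0.744, 0.668, -0.001, 0.0]
ft_force: [-5.0, -14.2, 3.9]
width: 0.0254
```

Request:
play_rows --pt "0 -0.2 0 0 0 0 0.5" --pt "0 0 0 0 0 0 0.5" --pt "0 0 1 0 0 0 0.5" --pt "0 0 1 0 0 0 0.5" --pt "0 0 1 0 0 0 0.5" --pt "0 0 1 0 0 0 0.5" --pt "0 0 1 0 0 0 0.5" --pt "0 0 1 0 0 0 0.5" --pt "0 0 1 0 0 0 0.5" --pt "0 0 1 0 0 0 0.5" --pt "0 0 1 0 0 0 0.5" --pt "0 0 1 0 0 0 0.5" --pt "0 0 0 0 0 0 0.5" --pt "0 0 0 0 0 0 0.5" --pt "0 0 0 0 0 0 0.5"

```text
time: 5.65
ee_pos: [0.6411, 0.3267, 0.1941]
eef_rot: [0.744, 0.668, -0.003, -0.001]
ft_force: [13.7, 3.3, -48.5]
width: 0.0219
```

```bash
python3 -c "
from h import *
snap('side','s2');st()
a=np.load('pics/s2.npz')['img'][90:290,300:580,::-1];cv2.imwrite('pics/s2.png',cv2.resize(a,None,fx=2,fy=2))"
```

```text
{'time': 5.7, 'ee_pos': [0.641, 0.327, 0.194], 'eef_rot': [0.744, 0.668, -0.003, -0.001], 'ft_force': [12.784, 3.068, -47.701], 'width': 0.021, 'joint_positions': [-0.592, 0.562, 0.09, 1.201, -0.049, 1.387, 0.957]}
```

View pics/s2.png

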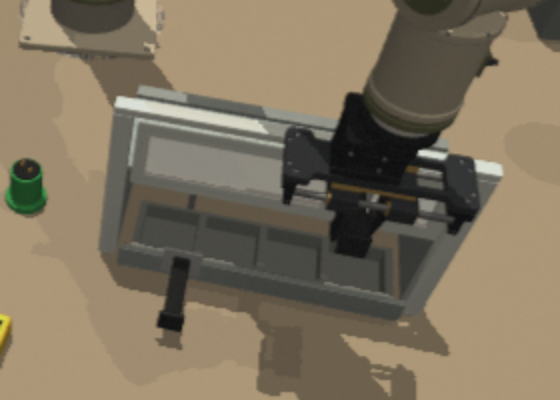

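The sash is raised and bearing on its stop: 48 N down at a TCP height of 0.194. The tray with its four cells shows below it. Next I release and go to the tray pull.

Request:
play_rows --pt "0 0 -0.4 0 0 0 0.5" --pt "0 0 0 0 0 0 4" --pt "0 0 0 0 0 0 8.7" --pt "0 0 0 0 0 0 8.7" --pt "0 0 0 0 0 0 8.7" --pt "0 0 2 0 0 0 8.7" --pt "0 0 5 0 0 0 8.7" --pt "0 0 3.5 0 0 0 8.7" --pt "0 -4 0 0 0 0 8.7" --pt "0 -4 0 0 0 0 8.7" --pt "0 -4 0 0 0 0 8.7" --pt "0 -4 0 0 0 0 8.7" --pt "0 -1 0 0 0 0 8.7" --pt "0 0 0 0 0 0 8.7"

```text
time: 7.45
ee_pos: [0.6424, 0.1571, 0.3028]
eef_rot: [0.744, 0.668, 0.001, 0.0]
ft_force: [0.2, 0.3, -0.0]
width: 0.087
```

```bash
python3 -c "
from h import *
snap('wrist','w3');st()"
```

```text
{'time': 7.5, 'ee_pos': [0.642, 0.158, 0.302], 'eef_rot': [0.744, 0.668, 0.001, -0.0], 'ft_force': [-0.587, 0.158, 0.562], 'width': 0.087, 'joint_positions': [-0.411, 0.388, 0.144, 1.228, -0.055, 1.528, 1.189]}
```

View pics/w3.png

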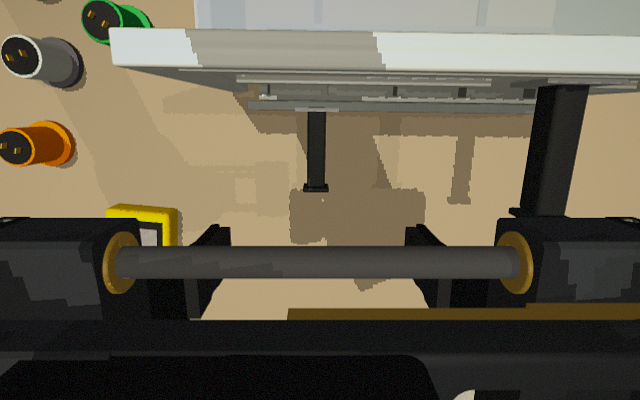

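```bash
python3 -c "
from h import *
print(ray('w3',316,184,.05),ray('w3',316,112,.05),ray('w3',540,95,.228),ray('w3',533,207,.232))"
```

```text
[0.66422304 0.1532244  0.05      ] [0.57858741 0.1625656  0.05      ] [0.58299371 0.31182598 0.228     ] [0.65880819 0.30805202 0.232     ]
```

Request:
play_rows --pt "-1.4 0 -4 0 0 0 8.7" --pt "-1.3 0 -5 0 0 0 8.7" --pt "0 0 -5 0 0 0 8.7" --pt "0 0 -5 0 0 0 8.7" --pt "0 0 -5 0 0 0 8.7" --pt "0 0 -2.6 0 0 0 8.7" --pt "0 0 -1.2 0 0 0 8.7" --pt "0 0 0 0 0 0 2" --pt "0 0 0 0 0 0 1" --pt "0 0 0 0 0 0 0.5" --pt "0 0 0 0 0 0 0.5" --pt "0 0 0 0 0 0 0.5" --pt "0 0 0 0 0 0 0.5" --pt "0 0 0 0 0 0 0.5" --pt "0 0 0 0 0 0 0.5" --grip_force 40

```text
time: 9.38
ee_pos: [0.6152, 0.1587, 0.0236]
eef_rot: [0.744, 0.668, 0.001, -0.0]
ft_force: [1.1, 5.5, -2.4]
width: 0.0217
```

Pull out along n = (0.994, -0.11).

Request:
play_rows --pt "1 -0.11 0 0 0 0 0.5" --pt "2 -0.22 0 0 0 0 0.5" --pt "2 -0.22 0 0 0 0 0.5" --pt "2 -0.22 0 0 0 0 0.5" --pt "2 -0.22 0 0 0 0 0.5" --pt "2 -0.22 0 0 0 0 0.5" --pt "2 -0.22 0 0 0 0 0.5" --pt "2 -0.22 0 0 0 0 0.5" --pt "2 -0.22 0 0 0 0 0.5" --pt "2 -0.22 0 0 0 0 0.5" --pt "1.5 -0.16 0 0 0 0 0.5" --pt "1 -0.11 0 0 0 0 0.5" --pt "1 -0.11 0 0 0 0 0.5" --pt "0.5 -0.05 0 0 0 0 0.5" --pt "0 0 0 0 0 0 0.5" --pt "0 0 0 0 0 0 0.5"

```text
time: 11.38
ee_pos: [0.8361, 0.1312, 0.021]
eef_rot: [0.744, 0.668, -0.009, -0.007]
ft_force: [-48.0, -4.0, 17.6]
width: 0.0218
```

```bash
python3 -c "
from h import *
st()"
```

```text
{'time': 11.375, 'ee_pos': [0.836, 0.131, 0.021], 'eef_rot': [0.744, 0.668, -0.009, -0.007], 'ft_force': [-48.004, -3.98, 17.6], 'width': 0.022, 'joint_positions': [-0.265, 1.011, 0.134, 0.827, -0.119, 1.333, 1.3]}
```

Request:
play_rows --pt "-0.5 0.05 0 0 0 0 0.5" --pt "0 0 0 0 0 0 4" --pt "0 0 0 0 0 0 8.7" --pt "0 0 0 0 0 0 8.7" --pt "0 0 0 0 0 0 8.7" --pt "0 0 2 0 0 0 8.7" --pt "0 0 4 0 0 0 8.7" --pt "-1 -1 4 0 0 0 8.7" --pt "-2 -3 4 0 0 0 8.7" --pt "-3 -4 4 0 0 0 8.7" --pt "-3 -5 0 0 0 0 8.7" --pt "-3 -5 0 0 0 0 8.7" --pt "-3 -5 0 0 0 0 8.7" --pt "-3 -5 0 0 0 0 8.7" --pt "-3 -5 0 0 0 0 8.7" --pt "-2 -5 0 0 0 0 8.7" --pt "-1 -4 0 0 0 0 8.7" --pt "0 0 0 0 0 0 8.7"

```text
time: 13.62
ee_pos: [0.5991, -0.2915, 0.2046]
eef_rot: [0.746, 0.666, -0.0, 0.001]
ft_force: [0.1, 1.0, -0.8]
width: 0.0869
```

```bash
python3 -c "
from h import *
snap('top','t4');snap('wrist','w4');st()
a=np.load('pics/t4.npz')['img'][120:300,110:460,::-1];b=np.load('pics/w4.npz')['img'][:240,:,::-1]
a=cv2.resize(a,(640,329),interpolation=cv2.INTER_CUBIC)
cv2.imwrite('pics/c4.png',np.vstack([a,b]))"
```

```text
{'time': 13.725, 'ee_pos': [0.601, -0.286, 0.204], 'eef_rot': [0.744, 0.668, 0.001, 0.001], 'ft_force': [0.728, 1.102, -0.259], 'width': 0.087, 'joint_positions': [0.197, 0.433, 0.249, 1.381, -0.107, 1.339, 1.911]}
```

View pics/c4.png

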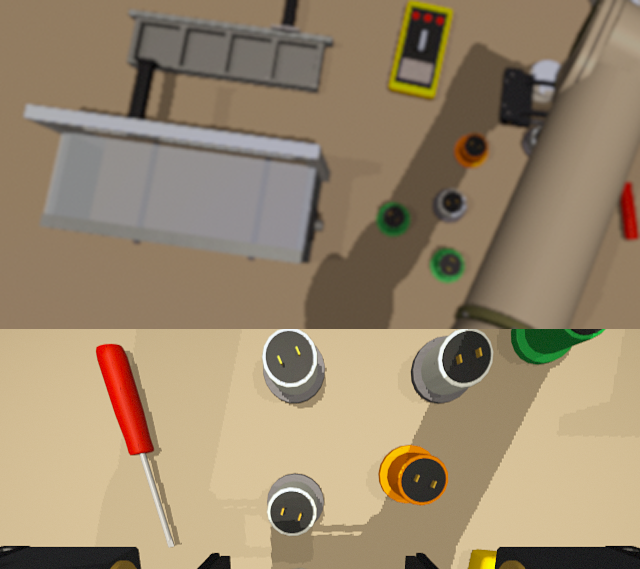

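```bash
python3 -c "
from h import *
np.set_printoptions(precision=4,suppress=True)
f=lambda x,y,z:ray('t4',110+x/1.829,120+y/1.829,z)
print('A',ray('w4',292.5,181,.06),'C',ray('w4',290,30,.06),'B',ray('w4',466,28,.06))
print('div',*[f(*p,.039) for p in [(181,47),(229,54.5),(276,62)]])
print('panel',f(132,14,.042),f(330,42,.042))
print('backwall',f(133,58,.039),f(320,90,.039))
print('handletip',f(290,20,.05))
"
```

```text
A [ 0.5945 -0.3106  0.06  ] C [ 0.4691 -0.2965  0.06  ] B [ 0.4835 -0.1534  0.06  ]
div [0.7485 0.3204 0.039 ] [0.7363 0.2352 0.039 ] [0.7242 0.1521 0.039 ]
panel [0.8069 0.4103 0.042 ] [0.7615 0.0582 0.042 ]
backwall [0.7269 0.4033 0.039 ] [0.6749 0.0733 0.039 ]
handletip [0.798  0.1292 0.05  ]
```

Request:
play_rows --pt "-0.4 -1.2 0 0 0 0 8.7" --pt "-0.4 -1.2 -2 0 0 0 8.7" --pt "0 0 -4 0 0 0 8.7" --pt "0 0 -4 0 0 0 8.7" --pt "0 0 -4 0 0 0 8.7" --pt "0 0 -2 0 0 0 8.7" --pt "0 0 -1 0 0 0 8.7" --pt "0 0 0 0 0 0 5.5" --pt "0 0 0 0 0 0 4" --pt "0 0 0 0 0 0 3" --pt "0 0 0 0 0 0 3" --pt "0 0 0 0 0 0 3" --pt "0 0 0 0 0 0 3" --grip_force 25

```text
time: 15.35
ee_pos: [0.593, -0.3108, 0.033]
eef_rot: [0.744, 0.668, 0.0, 0.0]
ft_force: [-0.8, 0.1, 1.9]
width: 0.0456
```

Request:
play_rows --pt "0 0 2 0 0 0 3" --pt "0 0 4 0 0 0 3" --pt "0 0 5 0 0 0 3" --pt "0 0 5 0 0 0 3" --pt "2 3 4 0 0 0 3" --pt "3 4 1.7 0 0 0 3" --pt "3 5 0 0 0 0 3" --pt "3 5 0 0 0 0 3" --pt "3 5 0 0 0 0 3" --pt "3 5 0 0 0 0 3" --pt "2 5 0 0 0 0 3" --pt "1.7 5 0 0 0 0 3" --pt "0 5 0 0 0 0 3" --pt "0 5 0 0 0 0 3" --pt "0 3 0 0 0 0 3" --pt "0 1 0 0 0 0 3" --pt "0 0 0 0 0 0 3" --pt "0 0 0 0 0 0 3"

```text
time: 17.6
ee_pos: [0.8002, 0.1971, 0.2501]
eef_rot: [0.745, 0.667, -0.0, 0.001]
ft_force: [-0.1, 0.1, -1.9]
width: 0.0453
```

```bash
python3 -c "
from h import *
snap('wrist','w5');st()"
```

```text
{'time': 17.65, 'ee_pos': [0.8, 0.197, 0.25], 'eef_rot': [0.745, 0.667, -0.0, 0.0], 'ft_force': [-0.516, -0.218, -2.181], 'width': 0.045, 'joint_positions': [-0.354, 0.845, 0.16, 0.643, -0.119, 1.659, 1.203]}
```

View pics/w5.png

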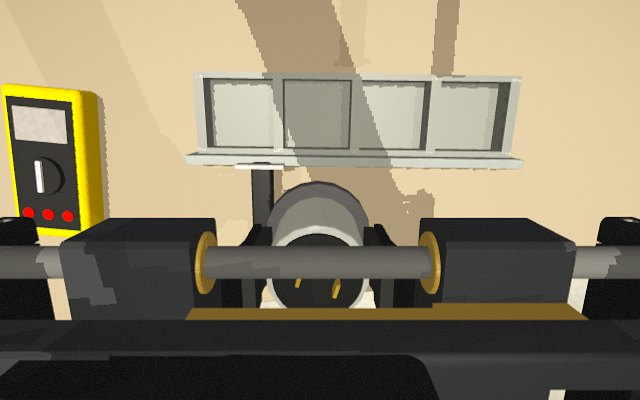

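```bash
python3 -c "
from h import *
np.set_printoptions(precision=4,suppress=True)
f=lambda x,y,z:ray('w5',x,y,z)
print('div',*[f(*p,.039) for p in [(280,112),(356,112),(431,112)]])
print('outer back',f(194,74,.039),f(521,76,.039))
print('panel inner top',f(196,152,.042),f(518,153,.042))
print('panel front top',f(185,162,.042),f(522,165,.042))
print('inner back floor',f(287,80,.039),f(350,80,.039), f(362,81,.039))
for c in [(.738,.238),(.745,.238)]:
  for k in (-.123,-.041,.041,.123):
    x,y=c[0]+.11*k,c[1]+.994*k
    print(k,[proj('w5',(x+a*.994+.11*b,y-.11*a+.994*b,.039)).round(0).tolist() for a in(-.036,.036) for b in(-.036,.036)])
"
python3 -c "
import cv2;a=cv2.imread('pics/w5.png')[60:180,170:540];cv2.imwrite('pics/w5z.png',cv2.resize(a,(777,252),interpolation=cv2.INTER_CUBIC))"
```

```text
div [0.732  0.1647 0.039 ] [0.7407 0.2443 0.039 ] [0.7493 0.3227 0.039 ]
outer back [0.6847 0.0819 0.039 ] [0.7234 0.4156 0.039 ]
panel inner top [0.7636 0.0696 0.042 ] [0.8022 0.4133 0.042 ]
panel front top [0.7729 0.0557 0.042 ] [0.8158 0.418  0.042 ]
inner back floor [0.701  0.1762 0.039 ] [0.7081 0.2408 0.039 ] [0.7104 0.253  0.039 ]
-0.123 [[196.0, 74.0], [266.0, 74.0], [202.0, 144.0], [268.0, 144.0]]
-0.041 [[276.0, 74.0], [346.0, 74.0], [278.0, 144.0], [344.0, 145.0]]
0.041 [[356.0, 74.0], [426.0, 74.0], [354.0, 145.0], [421.0, 145.0]]
0.123 [[435.0, 74.0], [506.0, 74.0], [430.0, 145.0], [497.0, 145.0]]
-0.123 [[197.0, 81.0], [267.0, 81.0], [203.0, 151.0], [269.0, 151.0]]
-0.041 [[277.0, 81.0], [346.0, 81.0], [278.0, 151.0], [345.0, 151.0]]
0.041 [[356.0, 81.0], [426.0, 81.0], [354.0, 151.0], [421.0, 151.0]]
0.123 [[436.0, 81.0], [506.0, 81.0], [430.0, 151.0], [497.0, 151.0]]
```

View pics/w5z.png

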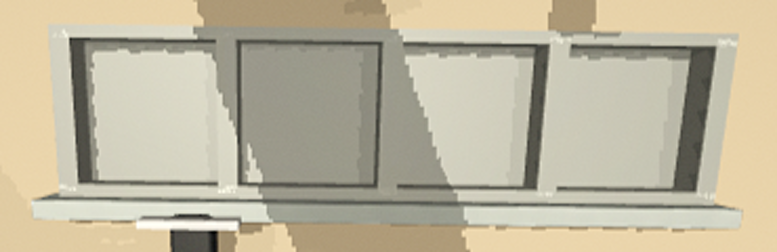

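Request:
play_rows --pt "-3 0.3 0 0 0 0 3" --pt "-3.2 0.4 0 0 0 0 3" --pt "0 0 -4 0 0 0 3" --pt "0 0 -4 0 0 0 3" --pt "0 0 -4 0 0 0 3" --pt "0 0 -3 0 0 0 3" --pt "0 0 -1.5 0 0 0 3" --pt "0 0 0 0 0 0 3" --pt "0 0 0 0 0 0 3"

```text
time: 18.77
ee_pos: [0.7389, 0.2064, 0.0866]
eef_rot: [0.744, 0.668, 0.001, 0.001]
ft_force: [-0.3, -0.5, -2.2]
width: 0.0455
```

```bash
python3 -c "
from h import *
snap('side','s6');st()
a=np.load('pics/s6.npz')['img'][130:330,330:570,::-1];cv2.imwrite('pics/s6.png',cv2.resize(a,None,fx=3,fy=3,interpolation=cv2.INTER_CUBIC))"
```

```text
{'time': 18.825, 'ee_pos': [0.739, 0.207, 0.087], 'eef_rot': [0.744, 0.668, 0.001, 0.001], 'ft_force': [0.327, 0.752, -1.811], 'width': 0.046, 'joint_positions': [-0.411, 0.734, 0.135, 1.165, -0.096, 1.246, 1.182]}
```

View pics/s6.png

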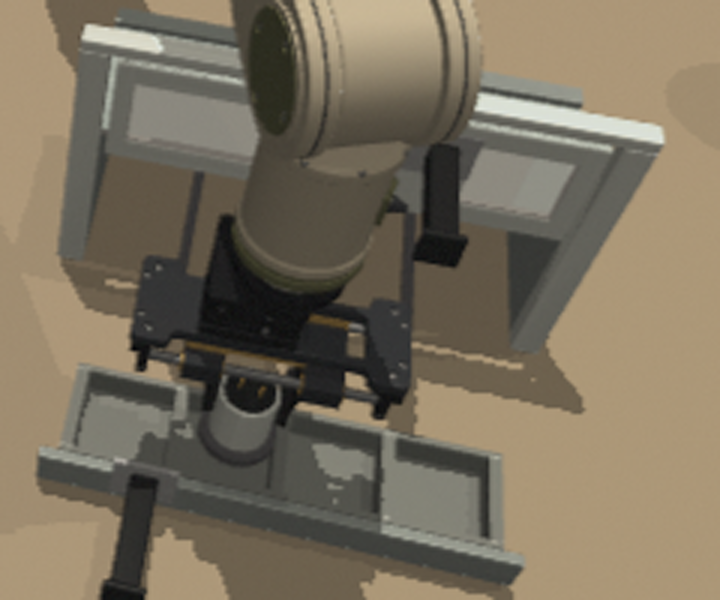

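```bash
python3 -c "
from h import *
np.set_printoptions(precision=4,suppress=True)
f=lambda x,y,z:ray('s6',330+x/3,130+y/3,z)
print('foot',f(237,438,.059))
print('div tops mid-ish: row centre back wall',f(283,420,.039),'divR back',f(386,437,.039),'divL back',f(181,397,.039))
print('outer back corners',f(80,366,.039),f(500,458,.039),'panel front top',f(38,452,.042),f(523,559,.042))
c=np.array([.7425,.2445])
g=lambda a,b:(c[0]+a*.994+.11*b,c[1]-.11*a+.994*b)
for a,b in [(-.036,0),(-.036,.082),(-.036,-.082)]:
  q=proj('s6',(*g(a,b),.039));print((q-[330,130])*3, g(a,b))
"
```

```text
foot [0.7517 0.2068 0.059 ]
div tops mid-ish: row centre back wall [0.7176 0.247  0.039 ] divR back [0.7224 0.3273 0.039 ] divL back [0.7068 0.166  0.039 ]
outer back corners [0.6879 0.0833 0.039 ] [0.7297 0.4144 0.039 ] panel front top [0.7743 0.0563 0.042 ] [0.8162 0.4181 0.042 ]
[284.4131 408.633 ] (np.float64(0.706716), np.float64(0.24846))
[388.6705 430.095 ] (np.float64(0.715736), np.float64(0.329968))
[182.3965 387.6322] (np.float64(0.697696), np.float64(0.166952))
```

Request:
play_rows --pt "0.25 -0.3 0 0 0 0 3" --pt "0 0 -1 0 0 0 3" --pt "0 0 -1 0 0 0 3" --pt "0 0 -0.8 0 0 0 3" --pt "0 0 -0.5 0 0 0 3" --pt "0 0 -0.4 0 0 0 3" --pt "0 0 -0.2 0 0 0 3" --pt "0 0 0 0 0 0 3" --pt "0 0 0 0 0 0 3"

```text
time: 19.95
ee_pos: [0.7405, 0.2035, 0.0471]
eef_rot: [0.744, 0.668, 0.0, 0.0]
ft_force: [-3.8, -1.4, 5.8]
width: 0.0454
```

Request:
play_rows --pt "0 0 0 0 0 0 5" --pt "0 0 0 0 0 0 5.8" --pt "0 0 0 0 0 0 5.8" --pt "0 0 0 0 0 0 5.8" --pt "0 0 2 0 0 0 5.8" --pt "0 0 4 0 0 0 5.8" --pt "0 0 5 0 0 0 8" --pt "0 -2 5 0 0 0 8.7" --pt "0 -5 3 0 0 0 8.7" --pt "0 -5 0 0 0 0 8.7" --pt "0 -5 0 0 0 0 8.7" --pt "-1 -5 0 0 0 0 8.7" --pt "-3 -5 0 0 0 0 8.7" --pt "-4 -4 0 0 0 0 8.7" --pt "-5 -3 0 0 0 0 8.7" --pt "-5 -2 0 0 0 0 8.7" --pt "-5 0 0 0 0 0 8.7" --pt "-2 0 -3 0 0 0 8.7" --pt "0 0 -3 0 0 0 8.7" --pt "0 0 0 0 0 0 8.7"

```text
time: 22.45
ee_pos: [0.4894, -0.1564, 0.1755]
eef_rot: [0.744, 0.668, -0.0, -0.001]
ft_force: [-0.0, 0.5, 0.6]
width: 0.087
```

```bash
python3 -c "
from h import *
snap('wrist','w7');snap('top','t7');st()
a=np.load('pics/t7.npz')['img'][100:300,170:450,::-1];b=np.load('pics/w7.npz')['img'][:250,:,::-1]
cv2.imwrite('pics/c7.png',np.vstack([cv2.resize(a,None,fx=640/280*.75,fy=640/280*.75,interpolation=cv2.INTER_CUBIC),cv2.resize(b,(480,188))]))"
```

```text
{'time': 22.55, 'ee_pos': [0.491, -0.157, 0.177], 'eef_rot': [0.744, 0.668, 0.001, 0.001], 'ft_force': [-0.072, -0.333, 0.847], 'width': 0.087, 'joint_positions': [-0.002, 0.117, 0.24, 1.823, -0.03, 1.204, 1.71]}
```

View pics/c7.png

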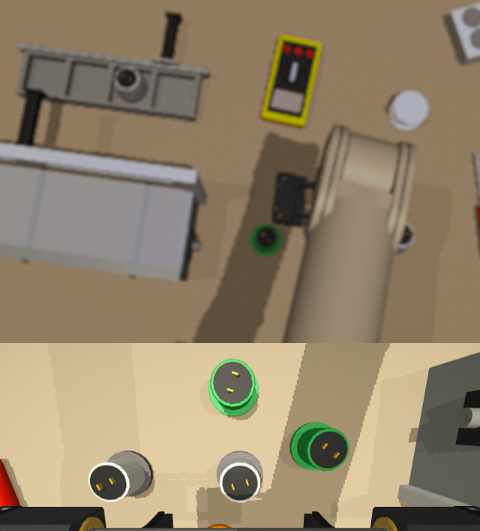

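```bash
python3 -c "
from h import *
print('B',ray('w7',320,186.5,.06),'C',ray('w7',145,184.5,.06),'A',ray('t7',244.1,144.3,.075))"
```

```text
B [ 0.48458252 -0.15353002  0.06      ] C [ 0.46749343 -0.29687279  0.06      ] A [0.74399621 0.20092848 0.075     ]
```

Request:
play_rows --pt "-0.65 0.35 0 0 0 0 8" --pt "0 0 -3 0 0 0 8" --pt "0 0 -4 0 0 0 8" --pt "0 0 -4 0 0 0 8" --pt "0 0 -2.3 0 0 0 8" --pt "0 0 -1 0 0 0 8" --pt "0 0 0 0 0 0 5.5" --pt "0 0 0 0 0 0 4" --pt "0 0 0 0 0 0 3" --pt "0 0 0 0 0 0 3" --pt "0 0 0 0 0 0 3" --pt "0 0 0 0 0 0 3"

```text
time: 24.05
ee_pos: [0.4842, -0.1532, 0.0331]
eef_rot: [0.744, 0.668, 0.0, 0.0]
ft_force: [-1.8, -0.6, 6.4]
width: 0.0457
```

Request:
play_rows --pt "0 0 2 0 0 0 3" --pt "0 0 4 0 0 0 3" --pt "0 0 5 0 0 0 3" --pt "2 0 5 0 0 0 3" --pt "4 0 3 0 0 0 3" --pt "5 1 0 0 0 0 3" --pt "5 3 0 0 0 0 3" --pt "4 4 0 0 0 0 3" --pt "3 4 0 0 0 0 3" --pt "1.85 5 0 0 0 0 3" --pt "0 5 0 0 0 0 3" --pt "0 3.5 0 0 0 0 3" --pt "0 2 0 0 0 0 3" --pt "0 0 -3 0 0 0 3" --pt "0 0 -4 0 0 0 3" --pt "0 0 -4 0 0 0 3" --pt "0 0 -2.5 0 0 0 3" --pt "0 0 0 0 0 0 3"

```text
time: 26.3
ee_pos: [0.7308, 0.1204, 0.0848]
eef_rot: [0.745, 0.668, -0.002, -0.001]
ft_force: [0.3, 0.1, -1.7]
width: 0.0454
```

Request:
play_rows --pt "0.1 0.1 0 0 0 0 3" --pt "0 0 -1 0 0 0 3" --pt "0 0 -1 0 0 0 3" --pt "0 0 -0.7 0 0 0 3" --pt "0 0 -0.5 0 0 0 3" --pt "0 0 -0.4 0 0 0 3" --pt "0 0 -0.2 0 0 0 3" --pt "0 0 0 0 0 0 3" --pt "0 0 0 0 0 0 3"

```text
time: 27.42
ee_pos: [0.7335, 0.123, 0.0499]
eef_rot: [0.744, 0.668, 0.0, 0.0]
ft_force: [0.2, -0.2, -2.2]
width: 0.0453
```

Request:
play_rows --pt "0 0 -0.3 0 0 0 3" --pt "0 0 0 0 0 0 3" --pt "0 0 0 0 0 0 5" --pt "0 0 0 0 0 0 5.8" --pt "0 0 0 0 0 0 5.8" --pt "0 0 0 0 0 0 5.8" --pt "0 0 2 0 0 0 5.8" --pt "0 -0.5 4 0 0 0 5.8" --pt "0 -2.5 5 0 0 0 8" --pt "-1 -5 3 0 0 0 8.7" --pt "-2 -5 0 0 0 0 8.7" --pt "-3.5 -5 0 0 0 0 8.7" --pt "-4 -5 0 0 0 0 8.7" --pt "-4 -5 0 0 0 0 8.7" --pt "-4 -5 0 0 0 0 8.7" --pt "-4 -5 0 0 0 0 8.7" --pt "-2 -3 0 0 0 0 8.7" --pt "-2 -1 0 0 0 0 8.7" --pt "0 0 0 0 0 0 8.7" --pt "0 0 0 0 0 0 8.7"

```text
time: 29.92
ee_pos: [0.4735, -0.2905, 0.187]
eef_rot: [0.743, 0.669, 0.001, 0.0]
ft_force: [0.9, 0.3, 0.4]
width: 0.0869
```

```bash
python3 -c "
from h import *
snap('wrist','w8');snap('top','t8');st()
a=np.load('pics/t8.npz')['img'][100:200,170:310,::-1];b=np.load('pics/w8.npz')['img'][:250,:,::-1]
cv2.imwrite('pics/c8.png',np.vstack([cv2.resize(a,(560,400),interpolation=cv2.INTER_CUBIC)[:320],cv2.resize(b,(560,219))]))"
```

```text
{'time': 30.025, 'ee_pos': [0.473, -0.291, 0.187], 'eef_rot': [0.743, 0.669, 0.0, -0.0], 'ft_force': [0.805, -0.139, 0.237], 'width': 0.087, 'joint_positions': [0.183, 0.202, 0.327, 1.714, -0.069, 1.237, 1.991]}
```

View pics/c8.png

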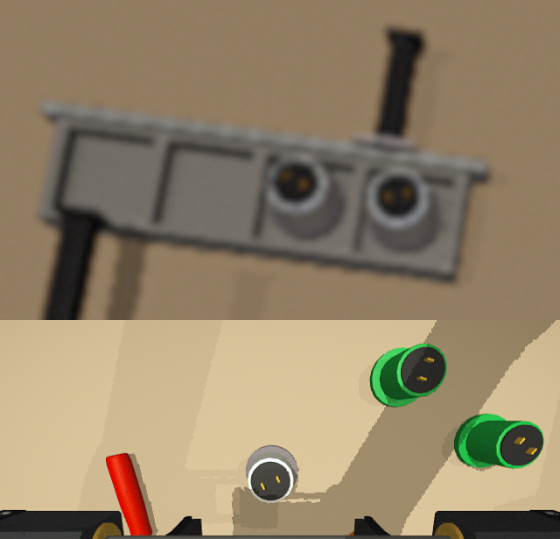

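```bash
python3 -c "
from h import *
print('C',ray('w8',309.7,183,.06),'driver right edge',ray('w8',173,240,.02),ray('w8',150,160,.02))
print(ray('t8',170+297/4,100+182/4,.074),ray('t8',170+398/4,100+196/4,.074))"
```

```text
C [ 0.46741184 -0.29628967  0.06      ] driver right edge [ 0.51998408 -0.44295365  0.02      ] [ 0.43722207 -0.44819516  0.02      ]
[0.74040064 0.20044703 0.074     ] [0.73042163 0.12088988 0.074     ]
```

Request:
play_rows --pt "-0.55 -0.5 0 0 0 0 8" --pt "0 0 -4 0 0 0 8" --pt "0 0 -4 0 0 0 8" --pt "0 0 -4 0 0 0 8" --pt "0 0 -2.3 0 0 0 8" --pt "0 0 -1 0 0 0 8" --pt "0 0 0 0 0 0 5.5" --pt "0 0 0 0 0 0 4" --pt "0 0 0 0 0 0 3" --pt "0 0 0 0 0 0 3" --pt "0 0 0 0 0 0 3" --pt "0 0 0 0 0 0 3"

```text
time: 31.52
ee_pos: [0.467, -0.2973, 0.0341]
eef_rot: [0.744, 0.668, 0.0, 0.0]
ft_force: [-1.3, 1.8, 6.8]
width: 0.0451
```

Request:
play_rows --pt "0 0 2 0 0 0 3" --pt "0 0 4 0 0 0 3" --pt "0 0 5 0 0 0 3" --pt "2 2 5 0 0 0 3" --pt "3 4 3 0 0 0 3" --pt "3.5 5 0 0 0 0 3" --pt "4 5 0 0 0 0 3" --pt "4 5 0 0 0 0 3" --pt "4 5 0 0 0 0 3" --pt "4 5 0 0 0 0 3" --pt "3 5 0 0 0 0 3" --pt "0.8 5 0 0 0 0 3" --pt "0 5 0 0 0 0 3" --pt "0 5 0 0 0 0 3" --pt "0 4 0 0 0 0 3" --pt "0 3 0 0 0 0 3" --pt "0 0.2 0 0 0 0 3" --pt "0 0 0 0 0 0 3"

```text
time: 33.78
ee_pos: [0.7458, 0.2792, 0.2226]
eef_rot: [0.744, 0.668, -0.001, 0.0]
ft_force: [-0.2, -1.5, -2.7]
width: 0.0454
```

Request:
play_rows --pt "0.3 0.4 -3 0 0 0 3" --pt "0 0 -4 0 0 0 3" --pt "0 0 -4 0 0 0 3" --pt "0 0 -2.5 0 0 0 3" --pt "0 0 0 0 0 0 3" --pt "0 0 0 0 0 0 3"

```text
time: 34.52
ee_pos: [0.7498, 0.2832, 0.0904]
eef_rot: [0.745, 0.668, 0.001, 0.001]
ft_force: [-0.0, -0.1, -2.1]
width: 0.0455
```

Request:
play_rows --pt "0 0.2 0 0 0 0 3" --pt "0 0 -1 0 0 0 3" --pt "0 0 -1 0 0 0 3" --pt "0 0 -0.9 0 0 0 3" --pt "0 0 -0.5 0 0 0 3" --pt "0 0 -0.5 0 0 0 3" --pt "0 0 -0.4 0 0 0 3" --pt "0 0 0 0 0 0 3" --pt "0 0 0 0 0 0 3"

```text
time: 35.65
ee_pos: [0.7491, 0.286, 0.0483]
eef_rot: [0.744, 0.668, 0.001, 0.0]
ft_force: [-7.9, -3.2, 10.0]
width: 0.0455
```

Request:
play_rows --pt "0 0 0 0 0 0 5" --pt "0 0 0 0 0 0 5.8" --pt "0 0 0 0 0 0 5.8" --pt "0 0 0 0 0 0 5.8" --pt "0 0 2 0 0 0 5.8" --pt "0 0 4 0 0 0 5.8" --pt "0 0 5 0 0 0 5.8" --pt "0 0 4 0 0 0 8" --pt "0 -5 0 0 0 0 8.7" --pt "0 -5 0 0 0 0 8.7" --pt "2 -4 0 0 0 0 8.7" --pt "4 -1.5 0 0 0 0 8.7" --pt "2 0 0 0 0 0 8.7" --pt "0 0 0 0 0 0 8.7" --pt "0 0 0 0 0 0 8.7"

```text
time: 37.52
ee_pos: [0.8286, 0.1314, 0.1967]
eef_rot: [0.744, 0.668, 0.001, 0.0]
ft_force: [0.8, 0.5, 0.4]
width: 0.0873
```

```bash
python3 -c "
from h import *
snap('wrist','w9');snap('side','s9');st()
a=np.load('pics/s9.npz')['img'][90:330,130:580,::-1];b=np.load('pics/w9.npz')['img'][:250,:,::-1]
cv2.imwrite('pics/c9.png',np.vstack([cv2.resize(a,(640,341),interpolation=cv2.INTER_CUBIC),b]))"
```

```text
{'time': 37.625, 'ee_pos': [0.828, 0.132, 0.197], 'eef_rot': [0.744, 0.668, 0.001, 0.0], 'ft_force': [0.725, 0.373, 0.609], 'width': 0.087, 'joint_positions': [-0.265, 0.887, 0.145, 0.679, -0.113, 1.579, 1.29]}
```

View pics/c9.png

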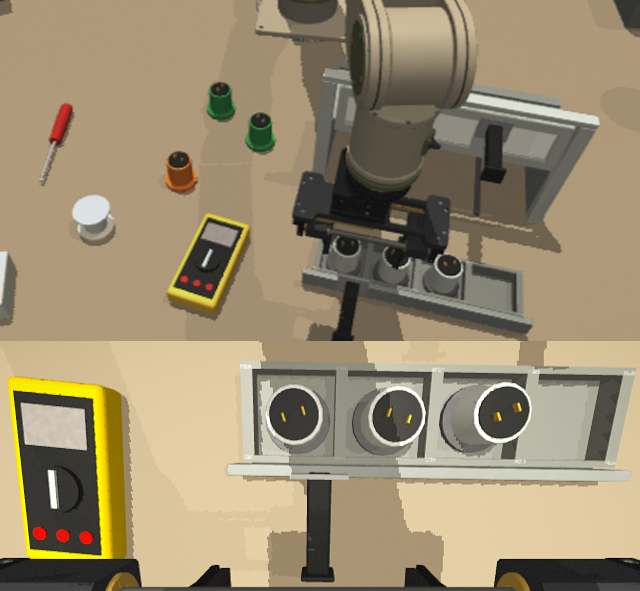

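All three chokes stand in cells and no grey ones are left on the bench. Next I grip the tray pull, which is centred at column 318.

Request:
play_rows --pt "0.3 0 -3 0 0 0 8.7" --pt "0 0 -4 0 0 0 8.7" --pt "0 0 -4 0 0 0 8.7" --pt "0 0 -4 0 0 0 8.7" --pt "0 0 -2.4 0 0 0 8.7" --pt "0 0 0 0 0 0 4" --pt "0 0 0 0 0 0 1" --pt "0 0 0 0 0 0 0.5" --pt "0 0 0 0 0 0 0.5" --pt "0 0 0 0 0 0 0.5" --pt "0 0 0 0 0 0 0.5" --pt "0 0 0 0 0 0 0.5" --grip_force 40

```text
time: 39.12
ee_pos: [0.8319, 0.131, 0.0216]
eef_rot: [0.744, 0.668, 0.0, -0.0]
ft_force: [-0.3, -1.2, -0.7]
width: 0.0248
```

Request:
play_rows --pt "0 0 0 0 0 0 0.5" --pt "-0.5 0.05 0 0 0 0 0.5" --pt "-1 0.11 0 0 0 0 0.5" --pt "-1.5 0.17 0 0 0 0 0.5" --pt "-1.5 0.17 0 0 0 0 0.5" --pt "-1.5 0.17 0 0 0 0 0.5" --pt "-1.5 0.17 0 0 0 0 0.5" --pt "-1.5 0.17 0 0 0 0 0.5" --pt "-1.5 0.17 0 0 0 0 0.5" --pt "-1.5 0.17 0 0 0 0 0.5" --pt "-1.5 0.17 0 0 0 0 0.5" --pt "-1.5 0.17 0 0 0 0 0.5" --pt "-1.5 0.17 0 0 0 0 0.5" --pt "-1.5 0.17 0 0 0 0 0.5" --pt "-1.5 0.17 0 0 0 0 0.5" --pt "-1 0.11 0 0 0 0 0.5" --pt "-0.8 0.09 0 0 0 0 0.5" --pt "-0.5 0.05 0 0 0 0 0.5" --pt "0 0 0 0 0 0 0.5" --pt "0 0 0 0 0 0 0.5"

```text
time: 41.62
ee_pos: [0.6127, 0.159, 0.0214]
eef_rot: [0.743, 0.669, 0.001, -0.002]
ft_force: [-0.8, 10.3, -3.6]
width: 0.0216
```

Request:
play_rows --pt "-0.3 0.0 0 0 0 0 0.5" --pt "-0.3 0.0 0 0 0 0 0.5" --pt "-0.3 0.0 0 0 0 0 0.5" --pt "-0.2 0.0 0 0 0 0 0.5" --pt "0 0 0 0 0 0 0.5" --pt "0 0 0 0 0 0 0.5"

```text
time: 42.38
ee_pos: [0.6036, 0.1601, 0.0214]
eef_rot: [0.743, 0.669, 0.003, -0.001]
ft_force: [10.7, 15.6, -14.4]
width: 0.0214
```

Request:
play_rows --pt "-0.3 0 0 0 0 0 0.5" --pt "0 0 0 0 0 0 0.5" --pt "0.4 0 0 0 0 0 0.5" --pt "0 0 0 0 0 0 4" --pt "0 0 0 0 0 0 8.7" --pt "0 0 0 0 0 0 8.7" --pt "0 0 0 0 0 0 8.7" --pt "0.5 0 2 0 0 0 8.7" --pt "1 0 4 0 0 0 8.7" --pt "1 0 5 0 0 0 8.7" --pt "0.5 0 5 0 0 0 8.7" --pt "0 0 5 0 0 0 8.7" --pt "0 0 5 0 0 0 8.7" --pt "0 0 2 0 0 0 8.7" --pt "0 0 0 0 0 0 8.7"

```text
time: 44.25
ee_pos: [0.6345, 0.1553, 0.3032]
eef_rot: [0.744, 0.668, 0.001, 0.001]
ft_force: [0.6, 0.1, -1.0]
width: 0.0867
```

```bash
python3 -c "
from h import *
snap('side','s10');st()
a=np.load('pics/s10.npz')['img'][90:270,330:570,::-1];cv2.imwrite('pics/s10.png',cv2.resize(a,None,fx=3,fy=3,interpolation=cv2.INTER_CUBIC))"
```

```text
{'time': 44.3, 'ee_pos': [0.634, 0.155, 0.301], 'eef_rot': [0.744, 0.668, 0.0, 0.0], 'ft_force': [0.908, 0.292, -0.34], 'width': 0.087, 'joint_positions': [-0.41, 0.368, 0.139, 1.257, -0.05, 1.52, 1.186]}
```

View pics/s10.png

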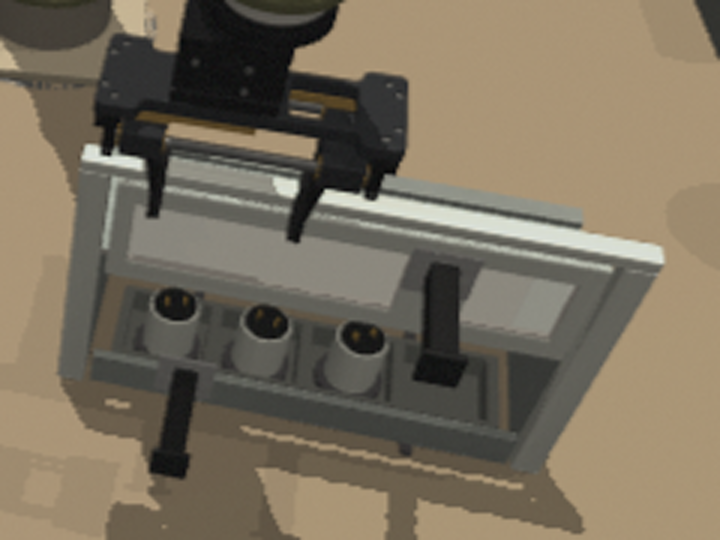

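The tray is home with three chokes upright. Now I regrip the sash pull.

Request:
play_rows --pt "0.4 4 0 0 0 0 8.7" --pt "0.3 4 0 0 0 0 8.7" --pt "0 4 0 0 0 0 8.7" --pt "0 4 0 0 0 0 8.7" --pt "0 1.2 0 0 0 0 8.7" --pt "0 0 0 0 0 0 8.7" --pt "0 0 -3 0 0 0 8.7" --pt "0 0 -4 0 0 0 8.7" --pt "0 0 -3 0 0 0 8.7" --pt "0 0 -0.6 0 0 0 8.7" --pt "0 0 0 0 0 0 4" --pt "0 0 0 0 0 0 2" --pt "0 0 0 0 0 0 0.5" --pt "0 0 0 0 0 0 0.5" --pt "0 0 0 0 0 0 0.5" --pt "0 0 0 0 0 0 0.5" --pt "0 0 0 0 0 0 0.5" --grip_force 50

```text
time: 46.42
ee_pos: [0.6409, 0.3275, 0.1956]
eef_rot: [0.744, 0.668, 0.0, -0.0]
ft_force: [-0.1, -0.3, 0.3]
width: 0.0252
```

Request:
play_rows --pt "0 0 0 0 0 0 0.5" --pt "0 0 0 0 0 0 0.5" --pt "0 0 -0.5 0 0 0 0.5" --pt "0 0 -1 0 0 0 0.5" --pt "0 0 -1 0 0 0 0.5" --pt "0 0 -1 0 0 0 0.5" --pt "0 0 -1 0 0 0 0.5" --pt "0 0 -1 0 0 0 0.5" --pt "0 0 -1 0 0 0 0.5" --pt "0 0 -1 0 0 0 0.5" --pt "0 0 -0.7 0 0 0 0.5" --pt "0 0 -0.5 0 0 0 0.5" --pt "0 0 -0.4 0 0 0 0.5" --pt "0 0 -0.3 0 0 0 0.5" --pt "0 0 0 0 0 0 0.5" --pt "0 0 0 0 0 0 0.5"

```text
time: 48.42
ee_pos: [0.6408, 0.3269, 0.1013]
eef_rot: [0.744, 0.668, -0.0, 0.0]
ft_force: [-2.1, -4.6, -0.2]
width: 0.0215
```

Request:
play_rows --pt "0 0 -0.3 0 0 0 0.5" --pt "0 0 -0.3 0 0 0 0.5" --pt "0 0 -0.2 0 0 0 0.5" --pt "0 0 0 0 0 0 0.5" --pt "0 0 0 0 0 0 0.5"

```text
time: 49.05
ee_pos: [0.6409, 0.3269, 0.0955]
eef_rot: [0.744, 0.668, -0.0, 0.0]
ft_force: [-8.7, -7.4, 13.5]
width: 0.0219
```

Request:
play_rows --pt "0 0 -0.3 0 0 0 0.5" --pt "0 0 -0.1 0 0 0 0.5" --pt "0 0 0 0 0 0 0.5"

```text
time: 49.42
ee_pos: [0.641, 0.3269, 0.0953]
eef_rot: [0.744, 0.668, 0.001, 0.0]
ft_force: [-20.0, -15.1, 38.3]
width: 0.0216
```

Firmly at the bottom stop. I relax, open and retreat upward.

Request:
play_rows --pt "0 0 0.4 0 0 0 0.5" --pt "0 0 0 0 0 0 4" --pt "0 0 0 0 0 0 8.7" --pt "0 0 0 0 0 0 8.7" --pt "0 0 0 0 0 0 8.7" --pt "0 0 0 0 0 0 8.7" --pt "0 0 2 0 0 0 8.7" --pt "0 0 4 0 0 0 8.7" --pt "0 0 5 0 0 0 8.7" --pt "0 0 5 0 0 0 8.7" --pt "0 0 5 0 0 0 8.7" --pt "0 0 3 0 0 0 8.7" --pt "0 0 0 0 0 0 8.7" --pt "0 0 0 0 0 0 8.7"

```text
time: 51.18
ee_pos: [0.6407, 0.3274, 0.3337]
eef_rot: [0.744, 0.668, -0.0, -0.0]
ft_force: [0.5, -0.3, -0.8]
width: 0.0868
```

```bash
python3 -c "
from h import *
snap('side','s11');st()
a=np.load('pics/s11.npz')['img'][90:290,150:570,::-1];cv2.imwrite('pics/s11.png',cv2.resize(a,(798,380),interpolation=cv2.INTER_CUBIC))"
```

```text
{'time': 51.225, 'ee_pos': [0.641, 0.327, 0.333], 'eef_rot': [0.744, 0.668, -0.001, -0.0], 'ft_force': [0.245, -0.328, 0.82], 'width': 0.087, 'joint_positions': [-0.588, 0.538, 0.095, 0.952, -0.049, 1.654, 0.952]}
```

View pics/s11.png

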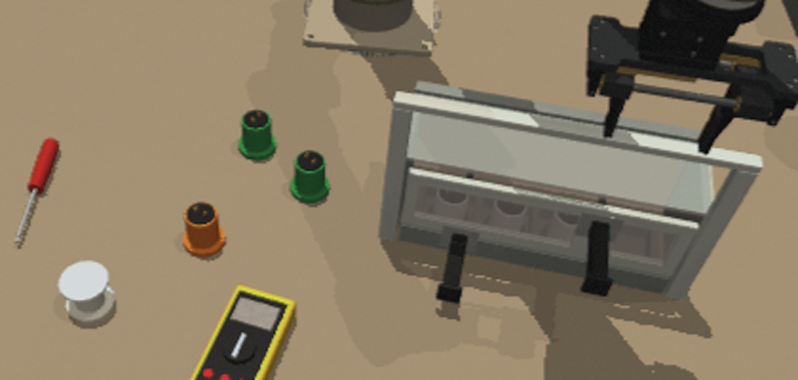

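The sash is shut, the tray is home with the chokes behind the panel, the gripper is clear, and the bystanders haven't moved.

```bash
python3 -c "
from bench import r
r.close_job()"
```

```text
the job is handed in; nothing more can be done
```

I finished the job and handed it in at about 51 s of the 210 s allowed. `close_job` reports no verdict.

- **What I did:** I raised the sash to its stop and drew the tray out to its stop. I stood the three chokes found on the bench upright in three neighbouring cells, the cell at the sash-pull end staying empty. I then pushed the tray home and lowered the sash at about 0.08 m/s.
- **Tray:** The inward travel was about 230 mm. A picture taken before lowering the sash showed all three chokes upright in their cells.
- **Sash:** It came down 100 mm and met a firm stop (38 N). The last picture shows it shut with the chokes behind it and the gripper clear. The meter, spool and screwdriver look unmoved.
- **Disagreements:**
  - On raising, the sash reached a firm stop (48 N) after only about 94 mm at the tool, though it came down the full 100 mm.
  - The tray's centre line differed by up to about 15 mm in x between views. I used a value near the wrist-camera estimates, and every choke seated at the expected height.

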